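Clamp the ribbon bar: cap over the tube, swing bolt into its slot

TASK

The ribbon bar has just been laid back in its counter stand and its clamp at the end nearer the wooden tasting chest is still open. Swing the hinged cap over the tube and down onto it, swing the bolt up by its T-handle into the slot of the cap's lug, and push the handle on in by feel until the nut bites on the lug and the clamp is firmly tight: a push of about 15 N, never over 20 N, then let go. Leave the bar in its saddles and do not disturb the things around.

Things in the scene. Friction and masses are not known exactly. Their poses are not given: they have to be found in the camera images.
- stand: Fixed stand: dark plank 104x245x10 mm, two steel tube clamps. Origin on the counter under the middle of the OPEN clamp; y along the tube to the other clamp (165 mm off, already closed: leave it), z up, x away from the robot, from bolt side to hinge side. In mm: tube axis x 0, z 60; cap hinge x 26, z 60; bolt pivot x -44, z 38. Clamp 30 mm wide in y; first spool (radius 36) starts at y 46.
- cap: Open clamp's hinged steel half: 30 mm wide, reaches 85 mm from its hinge, 8 mm thick, ends in a lug with an open 11 mm slot. Origin on the hinge axis; axes parallel to the stand's when closed, opening turns it about +y. Starts 1.45 to 1.85 rad open (upright or leaning away from the robot). Stiff hinge: it stays where left; about 1.5 N at the lug moves it.
- lug (a point): Point on the crowned top of the cap's lug over its slot, 72 mm from the hinge, 76 mm above the counter when the cap lies on the tube. It is on the cap's outer face: away from the robot while open, on top when closed.
- swing_bolt: Swing bolt of the open clamp: 8 mm shank, brass barrel nut (diameter 18, 26 mm along y) about 50 mm from the pivot, T-handle at the end. Origin on the pivot axis, z along the bolt to the handle, y along the tube. Starts 1.2 to 1.65 rad down from upright, towards the robot; swings up in the clamp's middle plane. Stiff pivot: it stays where left, about 5 N at the handle moves it.
- handle (a point): Centre of the black T-handle of the swing bolt, 85 mm from the pivot: a cylinder of 18 mm diameter, 34 mm long, lying along y, with flat ends to grip. Pushed inwards, slowly and level, until the push reaches: about 10 N, it is still slack; 13 to 18 N, right; over about 22 N, overtight.
- bolt_pivot (a point): Swing bolt's pivot. The lug's top is crowned off-centre from it, so the further the bolt leans in, the harder its nut presses the rubber-lined cap down (1 to 2 mm). The nut sits up to 3 mm higher or lower on its thread each time, so it bites anywhere from 0.05 rad short of upright to 0.3 rad past it (towards the tube). From slack to overtight is only about 6 mm at the handle: feel for it.
- cap_hinge (a point): Middle of the cap's hinge axis (fixed, along y), 60 mm above the counter. The bolt can enter the slot only after the cap is down on the tube.
- saddle_mid (a point): Middle of the open clamp's saddle, on the tube's axis, 60 mm above the counter.
- ribbon_bar: Loose aluminium tube, 25 mm in diameter, 235 mm long, with three ribbon spools, lying in both saddles. Origin on its axis in the middle of the open clamp (60 mm up), y along the tube.
- bean_jar: Bystander: glass jar of cocoa beans with wooden stopper, 63 mm wide, 85 mm high; origin under its centre.
- gift_box: Bystander: orange card gift box, 69 x 110 x 55 mm, behind the clamp; origin under its centre.
- small_box: Bystander: small dark brown card box with lid, 56 x 62 x 50 mm; origin under its centre.

How it is judged:
By the outcome, as a careful person would: the job done as asked, in the order asked, and still so for the second after the job is handed in, with the robot touching nothing.
It also fails if it takes over 58 s, if anything falls off the work surface, if the arm or the gripper's body presses on something with over 40 N, if the wrist force passes 120 N, or if a joint passes its speed limit or range.

ROBOT

A 6-joint arm with a two-finger parallel gripper is mounted at the origin on a cart in front of the work surface, level with it; the furniture and walls round the work are solid. World frame = base frame: x ahead of the robot, y to its left, z up, the work surface at z = 0. Lengths are in m, angles in rad, forces in N, time in s.
With the tool pointing down it reaches from about 0.225 to 0.875 m from the base axis. Payload 3.4 kg.
Tool frame: the origin (TCP) lies between the finger pads; the fingertips stand 11 mm ahead of it and the grasp point (between the pads) lies 8 mm behind it; z points along the fingers, y is the line along which they close (so a half turn about z gives the same grasp; the last joint's range is limited). The gripper opens to 85 mm and grips with 20 to 120 N. Pads are 22 mm wide; open, the fingers measure 114 mm over their backs; the gripper's body (76 mm by 85 mm) begins 54 mm behind the grasp point. The pads swing forward as they close: fully open they stand 13 mm farther back than shut.
Start: joints at [1.077, 0.276, 1.505, -0, 1.361, -0.121], TCP at [0.209, 0.536, 0.242] pointing down, gripper open.
Joint ranges: [-2.89, 2.89], [-0.75, 2.08], [0.22, 2.7], [-1.18, 4.32], [0.11, 2.71], [-2.7, 2.7]. Speed limits (rad/s): [2.57, 2.57, 3.14, 3.14, 3.14, 3.14].

INTERFACE

Orientations are given as a unit quaternion [w, x, y, z].
In Python, from rig import sensors, eyes, manip gives the robot as it stands.
- The arm moves only by the tool drive_tool, never from a script. Its argument "deltas" is a list of rows, each an object with "linear": the shift along the world's x, y, z in mm, a list of three; "twist": the turn about the world's z in degrees; "claw": the opening, from 0 (shut) to 1 (fully open). In form: [{"linear": [tx, ty, tz], "twist": twist, "claw": claw}, ...]. A call has 1 to 12 rows; each row is the pose to reach, as a shift and turn from the pose commanded when the call began; what a row does not reach only later rows make up. A row lasts 1/12 s, in which the tool goes at most 41.7 mm and 7.16 degrees, less where a joint would pass 70% of its speed; a pose out of reach is approached as far as the arm can. A call with a gripper value outside its range is refused whole. The fingers move at their own pace and stop on an object; "squeeze" is the grip in N (left out, the last holds). Time passes only in rows, so rows that repeat a pose let the fingers close. It gives the time, the measured TCP pose, the force, the opening and the grip force at its end, in the units of the state.
- sensors.get_state(): the state, without advancing time (a new reading comes with each control period).
- eyes.get_image(name): name is "scene" or "top" or "wrist"; returns the picture (384x512x3 uint8, red, green, blue); there is no depth.
- eyes.camera_model(name): a dict with "intrinsics" (3x3 intrinsics, pixels), "R" (3x3) and "t" (3): a world point X has camera coordinates R X + t. Camera axes: x right, y down, z forward; pixel columns grow to the right and rows downward; lengths in m; the calibration is good to about 2 mm. A picture is of the moment at which its call begins: read the wrist's pose just before it. camera_model takes no time and is no camera call; for the wrist camera it gives the pose at the moment of the call.
- manip.sign_off(): hands the job in; it is judged then, once.
The state is a dict: "clock": time; "qpos": joint angles; "qd": joint speeds; "effort": joint torques, N m; "position": TCP position; "ee_rot": TCP orientation; "contact_force": force on the tool from outside, world axes, zero at the start; "moment": the same for the moment, N m; "width": finger opening in m; "gripper_force": force on a finger pad.
Only numpy, scipy, OpenCV 4.12 (cv2) and the standard library are available. Lean on these libraries where they do the work, as an engineer would, in place of code of your own. Each camera call takes 0.05 s, during which the arm holds its last target. There are 200 camera calls.

## Working session

There is one attempt and no reset: what is moved stays moved. The work goes in short steps, Python scripts to look and compute and a tool call to move; the robot and the scene stay as the last step left them, time stands still between calls to the robot, and variables do not carry over. Pictures are saved under pics/ and viewed, at most 10 in all, crops included, and the job is handed in when it is done.

Besides the shell and the picture viewer there is one more tool, called after "Request:" as name(argument=value, ...), one argument or row to a line, values as JSON. drive_tool: Moves the arm, as the interface text tells. Its arguments: {"type":"object","properties":{"deltas":{"type":"array","items":{"type":"object","properties":{"linear":{"type":"array","items":{"type":"number"}},"twist":{"type":"number"},"claw":{"type":"number"}}}},"squeeze":{"type":"number"}},"required":["deltas"]}

```bash
mkdir -p pics
python3 - <<'E'
from rig import sensors, eyes
import cv2, numpy as np
s=sensors.get_state(); print(s)
for n in ("scene","top"):
    cv2.imwrite(f"pics/{n}0.png",eyes.get_image(n)[:,:,::-1])
    m=eyes.camera_model(n); C=-np.array(m["R"]).T@m["t"]; print(n,C.round(3),np.array(m["intrinsics"]).round(1).tolist(),np.array(m["R"]).round(3).tolist())
E
```

```text
{'clock': 0.0, 'qpos': array([ 1.07700569e+00,  2.76627537e-01,  1.50615692e+00, -4.85977398e-06,
        1.36070750e+00, -1.20997602e-01]), 'qd': array([ 2.39957982e-05, -7.83980010e-05,  7.51397253e-04, -1.23613797e-03,
        8.36651910e-04, -2.78561015e-03]), 'effort': array([-2.88664320e-03, -4.16776192e+01, -2.45808059e+01, -3.94244071e-04,
        1.12857428e-02, -2.05901536e-06]), 'position': array([0.20918243, 0.53504208, 0.24141167]), 'ee_rot': array([-2.85077993e-04,  1.85318459e-01,  9.82678059e-01, -9.05858614e-04]), 'contact_force': array([-0.41967581,  0.04705414,  0.308807  ]), 'moment': array([ 0.00469774, -0.04284597, -0.00149354]), 'gripper_force': 0.0, 'width': 0.08545019719057743}
scene [ 0.005 -0.236  0.603] [[455.2, 0.0, 258.1], [0.0, 455.2, 191.0], [0.0, 0.0, 1.0]] [[0.762, -0.647, 0.019], [-0.327, -0.411, -0.851], [0.558, 0.643, -0.525]]
top [0.411 0.344 0.948] [[358.2, 0.0, 256.7], [0.0, 358.2, 193.9], [0.0, 0.0, 1.0]] [[0.001, -1.0, -0.002], [-0.988, -0.001, -0.155], [0.155, 0.002, -0.988]]
```

View pics/scene0.png

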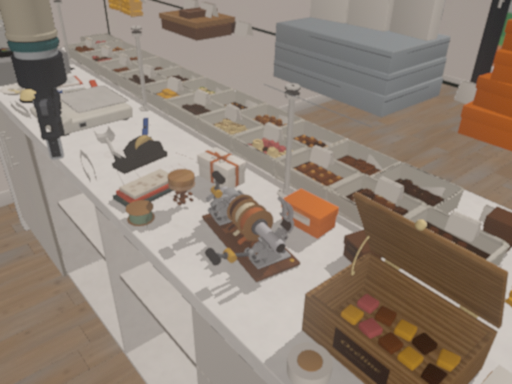

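View pics/top0.png

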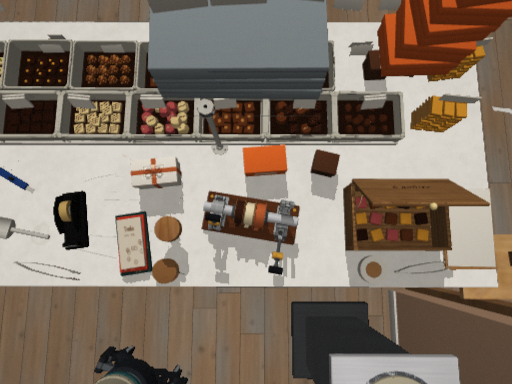

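The scene view shows the open clamp near (265,235) with its handle at (212,256). In the top view the plank spans roughly (202,190) to (300,243), the handle is at (276,266) and the orange box is behind the clamp. I'll zoom in on both.

Run:
```python
import cv2, numpy as np
a=cv2.imread("pics/top0.png")[185:285,195:325]; b=cv2.imread("pics/scene0.png")[165:285,190:320]
a=cv2.resize(a,(800,615),interpolation=cv2.INTER_CUBIC)[:600]
cv2.imwrite("pics/topc.png",a)
cv2.imwrite("pics/scenec.png",cv2.resize(b,(650,600),interpolation=cv2.INTER_CUBIC))
```

```text
(no output)
```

View pics/topc.png

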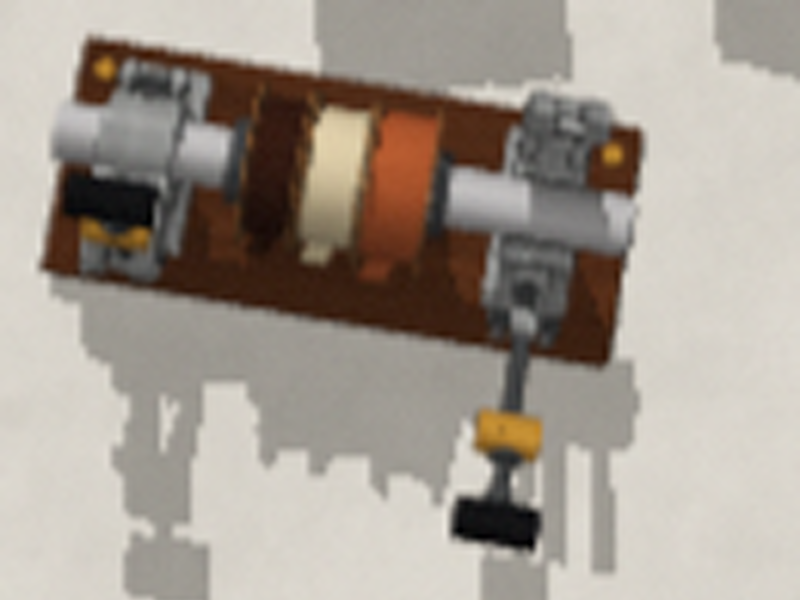

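View pics/scenec.png

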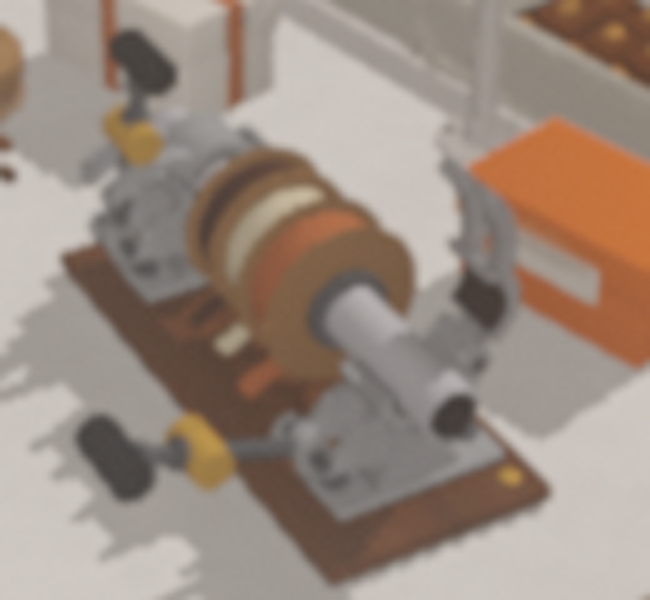

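Plank corners in the top crop are at (90,38), (643,128), (605,362) and (42,270), and the handle is at (497,523). In the scene crop the handle is at (115,457). The cap stands upright with its lug tip near (455,140).

```bash
cat > h.py <<'E'
import numpy as np
from rig import sensors, eyes
def ray(n,uv,m=None):
    m=m or eyes.camera_model(n); R=np.array(m["R"]); C=-R.T@np.array(m["t"])
    d=R.T@np.linalg.inv(np.array(m["intrinsics"]))@[uv[0],uv[1],1]; return C,d/np.linalg.norm(d)
def onz(n,uv,z,m=None):
    C,d=ray(n,uv,m); return C+d*(z-C[2])/d[2]
def tri(rs):
    A=sum(np.eye(3)-np.outer(d,d) for C,d in rs); b=sum((np.eye(3)-np.outer(d,d))@C for C,d in rs); return np.linalg.solve(A,b)
def proj(n,X,m=None):
    m=m or eyes.camera_model(n); p=np.array(m["intrinsics"])@(np.array(m["R"])@X+m["t"]); return p[:2]/p[2]
tc=lambda u,v:(195+(u+.5)*130/800-.5,185+(v+.5)*100/615-.5)
sc=lambda u,v:(190+(u+.5)/5-.5,165+(v+.5)/5-.5)
E
python3 - <<'E'
from h import *
cor=np.array([onz("top",tc(*p),.01) for p in [(90,38),(643,128),(605,362),(42,270)]])
print(cor.round(4)); d=lambda a,b:np.linalg.norm(cor[a]-cor[b])
print(d(0,1),d(3,2),d(0,3),d(1,2))
ey=(cor[0]-cor[1]+cor[3]-cor[2]); ey/=np.linalg.norm(ey); ex=np.array([ey[1],-ey[0],0]); c=cor.mean(0)
print("yaw",np.arctan2(-ex[1]*-1,ex[0]),"c",c, "org guess",c-ey*.0825)
H=tri([ray("top",tc(497,523)),ray("scene",sc(115,457))]); print("handle",H)
N=tri([ray("top",tc(509,434)),ray("scene",sc(202,452))]); print("nut",N)
T=[onz("top",tc(*p),.0725) for p in [(465,200),(600,222)]]; print("tube top",T)
L=tri([ray("top",tc(567,100)),ray("scene",sc(457,138))]); print("lug tip",L)
for O in [c-ey*.0825]:
  for n,P in (("H",H),("N",N),("T0",T[0]),("T1",T[1]),("L",L)):
    v=P-O; print(n,(1000*np.array([v@ex,v@ey,P[2]])).round(1))
for n,z,ps in (("scene",.01,[(65,258),(548,490),(335,582)]),):
  for p in ps:
    v=onz(n,sc(*p),z)-(c-ey*.0825); print("scene corner",(1e3*np.array([v@ex,v@ey])).round(1))
E
```

```text
[[0.5666 0.4723 0.01  ]
 [0.5277 0.2344 0.01  ]
 [0.4283 0.2521 0.01  ]
 [0.4667 0.4905 0.01  ]]
0.24106358702165592 0.24147995690650756 0.10155228107824316 0.10100142592992944
yaw -0.16088128777671454 c [0.4973053 0.3623037 0.01     ] org guess [0.48408978 0.28086906 0.01      ]
handle [0.36495754 0.30066155 0.06704359]
nut [0.39949009 0.29481381 0.05509033]
tube top [array([0.49099029, 0.31301134, 0.0725    ]), array([0.48228548, 0.25940863, 0.0725    ])]
lug tip [0.51678571 0.28126322 0.15480364]
H [-120.8    0.5   67. ]
N [-85.7   0.2  55.1]
T0 [ 1.7 32.8 72.5]
T1 [  1.7 -21.5  72.5]
L [ 32.2   5.6 154.8]
scene corner [-49.6 199.7]
scene corner [ 48.  -40.6]
scene corner [-52.4 -43.6]
```

Run:
```python
from h import *
O=np.array([.4851,.281,0]);ex=np.array([.987,-.160,0]);ey=np.array([.160,.987,0])
st=lambda P:(1e3*np.array([(P-O)@ex,(P-O)@ey,P[2]])).round(0)
P=tri([ray("top",(206,104)),ray("scene",(292,90))]);print("post top",P,st(P)); P=onz("top",(221,149),0);print("base",P,st(P)); print(st(onz("scene",(287,193),0)))
for p in [(243,148),(286,146),(287,172),(244,175)]: P=onz("top",p,.055);print("box",P.round(3),st(P))
```

```text
post top [0.69693276 0.44915262 0.26860263] [182. 200. 269.]
base [0.6839722  0.44392213 0.        ] [170. 193.   0.]
[183. 201.   0.]
box [0.671 0.381 0.055] [167. 129.  55.]
box [0.676 0.271 0.055] [190.  20.  55.]
box [0.608 0.269 0.055] [123.   8.  55.]
box [0.6   0.378 0.055] [ 98. 115.  55.]
```

Request:
drive_tool(
  deltas=[
    {"linear": [30,-23,5],"twist": 3,"claw": 0},
    {"linear": [63,-48,5],"twist": 6,"claw": 0},
    {"linear": [95,-73,5],"twist": 9,"claw": 0},
    {"linear": [126,-97,5],"twist": 12,"claw": 0},
    {"linear": [158,-121,5],"twist": 12,"claw": 0},
    {"linear": [190,-145,5],"twist": 12,"claw": 0},
    {"linear": [221,-169,5],"twist": 12,"claw": 0},
    {"linear": [221,-169,5],"twist": 12,"claw": 0},
  ],
)

```text
clock: 0.77
position: [0.4361, 0.362, 0.2467]
ee_rot: [0.002, 0.085, 0.996, -0.002]
contact_force: [-0.5, 0.4, -0.7]
width: -0.0001
gripper_force: 0.0
```

Run:
```python
from h import *
import cv2
m=eyes.camera_model("wrist"); im=eyes.get_image("wrist"); cv2.imwrite("pics/w0.png",im[:,:,::-1])
import pickle; pickle.dump(m,open("w0.pkl","wb"))
O=np.array([.4851,.281,0]);ex=np.array([.987,-.160,0]);ey=np.array([.160,.987,0])
print(-np.array(m["R"]).T@m["t"])
for q in [(-121,0,67),(-44,0,38),(26,0,60),(28,0,145),(0,-35,60),(0,0,72.5)]:
    print(q,proj("wrist",O+ex*q[0]/1e3+ey*q[1]/1e3+np.array([0,0,q[2]/1e3]),m).round(0))
```

```text
[0.3618743  0.37507858 0.37736445]
(-121, 0, 67) [176. 107.]
(-44, 0, 38) [188. 177.]
(26, 0, 60) [188. 243.]
(28, 0, 145) [169. 290.]
(0, -35, 60) [154. 221.]
(0, 0, 72.5) [184. 226.]
```

View pics/w0.png

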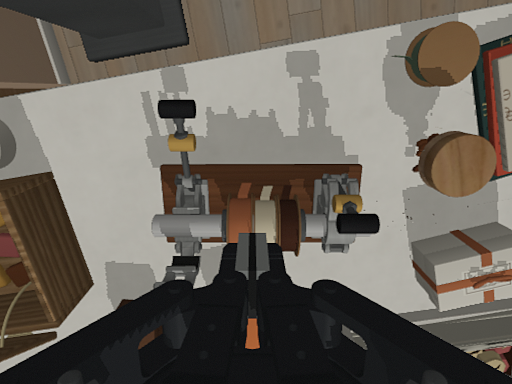

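The wrist view matches the predictions: handle at (177,109), bolt pivot near (190,178), and the cap standing at about (182,268). I'll move behind the cap and descend.

Request:
drive_tool(
  deltas=[
    {"linear": [33,-23,0],"twist": 0,"claw": 0},
    {"linear": [66,-46,0],"twist": 0,"claw": 0},
    {"linear": [100,-70,0],"twist": 0,"claw": 0},
    {"linear": [133,-94,0],"twist": 0,"claw": 0},
    {"linear": [133,-94,-35],"twist": 0,"claw": 0},
    {"linear": [133,-94,-70],"twist": 0,"claw": 0},
    {"linear": [133,-94,-105],"twist": 0,"claw": 0},
    {"linear": [133,-94,-111],"twist": 0,"claw": 0},
    {"linear": [133,-94,-111],"twist": 0,"claw": 0},
  ],
)

```text
clock: 1.57
position: [0.5607, 0.2727, 0.1335]
ee_rot: [-0.003, 0.081, 0.997, -0.001]
contact_force: [-0.2, 0.4, 0.1]
width: -0.0003
gripper_force: 0.0
```

Run:
```python
from h import *
import cv2
s=sensors.get_state(); print(s["position"],s["contact_force"])
im=eyes.get_image("scene"); cv2.imwrite("pics/s1.png",cv2.resize(im[120:280,190:350,::-1],(600,600),interpolation=cv2.INTER_CUBIC))
```

```text
[0.56072987 0.27273149 0.13350202] [-0.20834358  0.40794318  0.06304558]
```

View pics/s1.png

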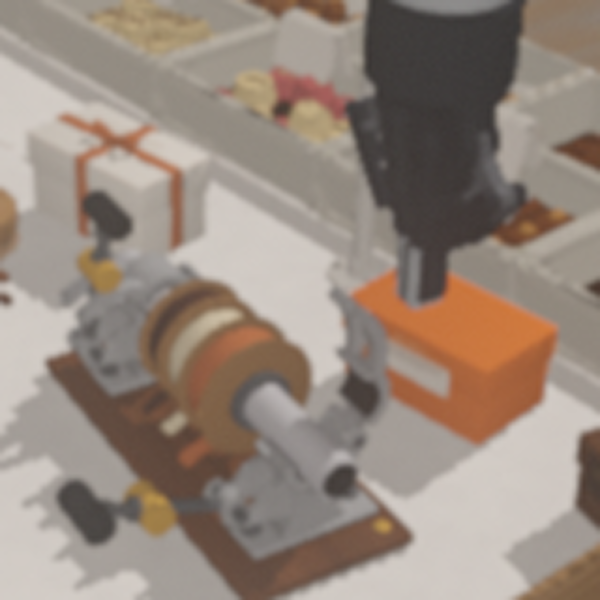

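The finger is behind the cap with clearance all round. I'll push the cap forward.

Request:
drive_tool(
  deltas=[
    {"linear": [-12,2,0],"twist": 0,"claw": 0},
    {"linear": [-22,3.5,0],"twist": 0,"claw": 0},
    {"linear": [-32,5,0],"twist": 0,"claw": 0},
    {"linear": [-40,6.5,0],"twist": 0,"claw": 0},
    {"linear": [-48,8,0],"twist": 0,"claw": 0},
    {"linear": [-54,9,0],"twist": 0,"claw": 0},
    {"linear": [-59,9.5,0],"twist": 0,"claw": 0},
    {"linear": [-59,9.5,0],"twist": 0,"claw": 0},
  ],
)

```text
clock: 2.28
position: [0.5025, 0.2821, 0.1362]
ee_rot: [-0.001, 0.081, 0.997, -0.0]
contact_force: [0.4, -0.8, 0.7]
width: -0.0001
gripper_force: 0.0
```

Request:
drive_tool(
  deltas=[
    {"linear": [-8,1,-4],"twist": 0,"claw": 0},
    {"linear": [-16,1.5,-9],"twist": 0,"claw": 0},
    {"linear": [-23,2,-14],"twist": 0,"claw": 0},
    {"linear": [-30,2.5,-20],"twist": 0,"claw": 0},
    {"linear": [-37,3,-26],"twist": 0,"claw": 0},
    {"linear": [-42,4,-32],"twist": 0,"claw": 0},
    {"linear": [-47,4.5,-38],"twist": 0,"claw": 0},
    {"linear": [-52,5,-43],"twist": 0,"claw": 0},
    {"linear": [-56,6,-46],"twist": 0,"claw": 0},
    {"linear": [-56,6,-46],"twist": 0,"claw": 0},
  ],
)

```text
clock: 3.12
position: [0.4485, 0.2876, 0.0902]
ee_rot: [0.001, 0.081, 0.997, -0.001]
contact_force: [0.2, -2.1, 1.9]
width: 0.0001
gripper_force: 1.3
```

Run:
```python
from h import *
import cv2
s=sensors.get_state(); print(s["position"],s["contact_force"])
im=eyes.get_image("scene"); cv2.imwrite("pics/s2.png",cv2.resize(im[160:280,190:310,::-1],(600,600),interpolation=cv2.INTER_CUBIC))
```

```text
[0.44845022 0.28756755 0.09023157] [ 0.24033094 -2.08690277  1.89653011]
```

View pics/s2.png

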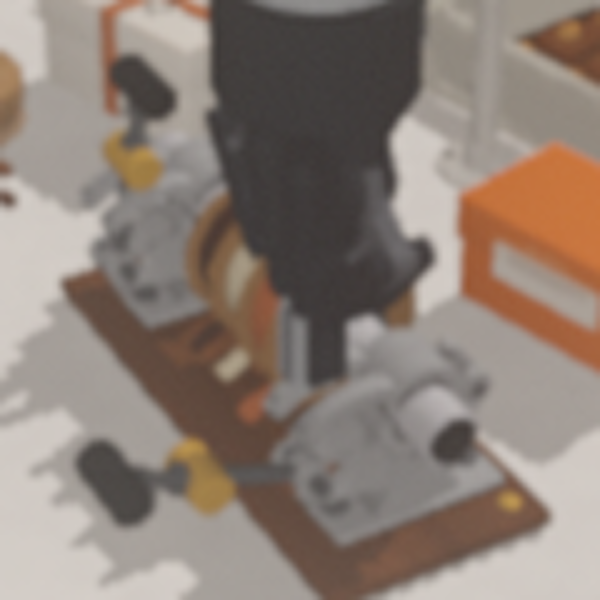

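The cap is now lying almost on the tube, with the fingers over its lug. I'll press gently to seat it.

Request:
drive_tool(
  deltas=[
    {"linear": [0,0,-1],"twist": 0,"claw": 0},
    {"linear": [0,0,-2],"twist": 0,"claw": 0},
    {"linear": [0,0,-3],"twist": 0,"claw": 0},
    {"linear": [0,0,-3],"twist": 0,"claw": 0},
  ],
)

```text
clock: 3.5
position: [0.4483, 0.2878, 0.0892]
ee_rot: [0.0, 0.082, 0.997, -0.0]
contact_force: [-3.5, -2.8, 15.3]
width: -0.0001
gripper_force: 7.8
```

Request:
drive_tool(
  deltas=[
    {"linear": [0,0,30],"twist": 0,"claw": 0},
    {"linear": [-5,1,65],"twist": 0,"claw": 0.2},
    {"linear": [-35,5,85],"twist": 0,"claw": 0.7},
    {"linear": [-65,10,85],"twist": 0,"claw": 0.7},
    {"linear": [-83.5,13,80],"twist": 0,"claw": 0.7},
    {"linear": [-83.5,13,55],"twist": 0,"claw": 0.7},
    {"linear": [-83.5,13,40],"twist": 0,"claw": 0.7},
    {"linear": [-83.5,13,40],"twist": 0,"claw": 0.7},
  ],
)

```text
clock: 4.17
position: [0.362, 0.2999, 0.1247]
ee_rot: [-0.003, 0.081, 0.997, -0.002]
contact_force: [-0.2, 0.8, -0.9]
width: 0.0596
gripper_force: 0.0
```

Run:
```python
from h import *
import cv2
s=sensors.get_state(); print(s["position"],s["contact_force"],s["width"])
im=eyes.get_image("wrist"); t=eyes.get_image("scene")
a=cv2.resize(im[60:384,80:430,::-1],(400,370)); b=cv2.resize(t[160:280,190:310,::-1],(370,370),interpolation=cv2.INTER_CUBIC)
cv2.imwrite("pics/c3.png",np.hstack([a,b]))
```

```text
[0.36202313 0.29993002 0.12467516] [-0.19343514  0.83932139 -0.91286601] 0.059642683368838496
```

View pics/c3.png

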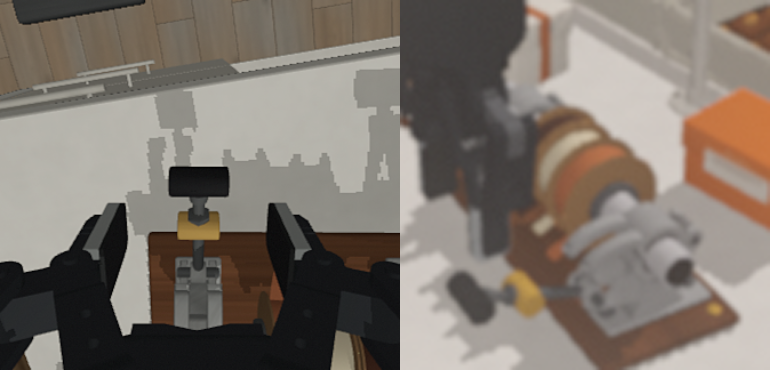

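The cap lies closed on the tube, and the handle is centred between the open fingers. I'll descend and grip.

Request:
drive_tool(
  deltas=[
    {"linear": [3,0.5,-25],"twist": 0,"claw": 0.7},
    {"linear": [3,0.5,-45],"twist": 0,"claw": 0.7},
    {"linear": [3,0.5,-60],"twist": 0,"claw": 0.7},
    {"linear": [3,0.5,-68],"twist": 0,"claw": 0.7},
    {"linear": [3,0.5,-68],"twist": 0,"claw": 0.7},
    {"linear": [3,0.5,-68],"twist": 0,"claw": 0.4},
    {"linear": [3,0.5,-68],"twist": 0,"claw": 0.35},
    {"linear": [3,0.5,-68],"twist": 0,"claw": 0.3},
    {"linear": [3,0.5,-68],"twist": 0,"claw": 0.3},
  ],
  squeeze=25,
)

```text
clock: 5.02
position: [0.3682, 0.2998, 0.0602]
ee_rot: [0.001, 0.08, 0.997, -0.002]
contact_force: [1.6, -6.4, 1.2]
width: 0.0334
gripper_force: 30.4
```

Request:
drive_tool(
  deltas=[
    {"linear": [3.8,-1,8.6],"twist": 0,"claw": 0.3},
    {"linear": [7.9,-2,15.9],"twist": 0,"claw": 0.3},
    {"linear": [12.7,-3,22.8],"twist": 0,"claw": 0.3},
    {"linear": [18.3,-4,29.2],"twist": 0,"claw": 0.3},
    {"linear": [24.5,-5,35],"twist": 0,"claw": 0.3},
    {"linear": [31,-6,40],"twist": 0,"claw": 0.3},
    {"linear": [31,-6,40],"twist": 0,"claw": 0.3},
  ],
)

```text
clock: 5.6
position: [0.3982, 0.2948, 0.1006]
ee_rot: [-0.001, 0.082, 0.997, -0.001]
contact_force: [-6.5, -2.6, 4.5]
width: 0.0338
gripper_force: 26.6
```

Request:
drive_tool(
  deltas=[
    {"linear": [4,-0.6,2.4],"twist": 0,"claw": 0.3},
    {"linear": [7.2,-1.2,4.5],"twist": 0,"claw": 0.3},
    {"linear": [11,-1.8,6.5],"twist": 0,"claw": 0.3},
    {"linear": [14.7,-2.4,8.2],"twist": 0,"claw": 0.3},
    {"linear": [18.7,-3,9.7],"twist": 0,"claw": 0.3},
    {"linear": [22.6,-3.7,11.1],"twist": 0,"claw": 0.3},
    {"linear": [26.7,-4.3,12.2],"twist": 0,"claw": 0.3},
    {"linear": [30.7,-5,13.2],"twist": 0,"claw": 0.3},
    {"linear": [30.7,-5,13.2],"twist": 0,"claw": 0.3},
  ],
)

```text
clock: 6.35
position: [0.4281, 0.2897, 0.1137]
ee_rot: [-0.002, 0.082, 0.997, -0.001]
contact_force: [-7.0, -3.7, 2.8]
width: 0.0329
gripper_force: 25.0
```

Run:
```python
from h import *
import cv2
s=sensors.get_state(); print(s["position"],s["contact_force"],s["width"])
im=eyes.get_image("wrist"); t=eyes.get_image("scene")
a=cv2.resize(im[60:384,80:430,::-1],(400,370)); b=cv2.resize(t[160:280,190:310,::-1],(370,370),interpolation=cv2.INTER_CUBIC)
cv2.imwrite("pics/c4.png",np.hstack([a,b]))
```

```text
[0.42814445 0.28974529 0.11371317] [-7.03459338 -3.70318209  2.79998023] 0.032915621739056586
```

View pics/c4.png

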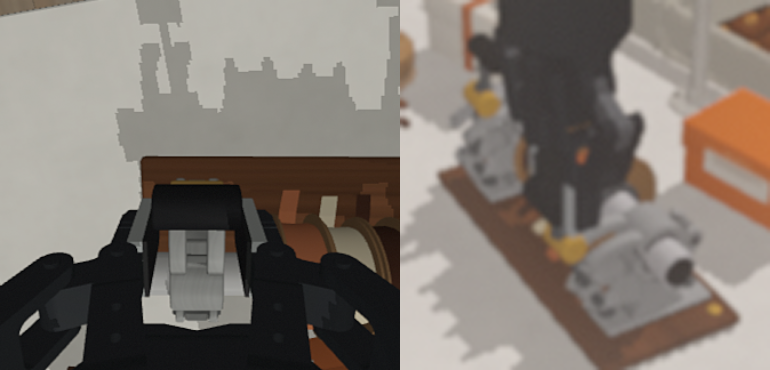

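The bolt leans in just short of the slot at about 0.2 rad, and the cap is still down. I'll release, then push from outside with shut fingers so the force reading is clean.

Request:
drive_tool(
  deltas=[
    {"linear": [0,0,0],"twist": 0,"claw": 0.6},
    {"linear": [0,0,0],"twist": 0,"claw": 0.65},
    {"linear": [0,0,0],"twist": 0,"claw": 0.65},
    {"linear": [0,0,25],"twist": 0,"claw": 0.65},
    {"linear": [0,0,45],"twist": 0,"claw": 0.65},
    {"linear": [-15,2.4,45],"twist": 0,"claw": 0.3},
    {"linear": [-33,5.5,45],"twist": 0,"claw": 0},
    {"linear": [-33,5.5,45],"twist": 0,"claw": 0},
    {"linear": [-33,5.5,45],"twist": 0,"claw": 0},
    {"linear": [-33,5.5,25],"twist": 0,"claw": 0},
    {"linear": [-33,5.5,7],"twist": 0,"claw": 0},
    {"linear": [-33,5.5,7],"twist": 0,"claw": 0},
  ],
)

```text
clock: 7.45
position: [0.3953, 0.2951, 0.117]
ee_rot: [-0.002, 0.082, 0.997, -0.001]
contact_force: [-0.5, -0.4, -0.3]
width: 0.0001
gripper_force: 0.0
```

Request:
drive_tool(
  deltas=[
    {"linear": [4,-0.6,3],"twist": 0,"claw": 0},
    {"linear": [7,-1.1,3],"twist": 0,"claw": 0},
    {"linear": [9,-1.5,3],"twist": 0,"claw": 0},
    {"linear": [10,-1.6,3],"twist": 0,"claw": 0},
    {"linear": [11,-1.8,3],"twist": 0,"claw": 0},
    {"linear": [12,-1.9,3],"twist": 0,"claw": 0},
    {"linear": [13,-2.1,3],"twist": 0,"claw": 0},
    {"linear": [14,-2.3,3],"twist": 0,"claw": 0},
    {"linear": [14,-2.3,3],"twist": 0,"claw": 0},
  ],
)

```text
clock: 8.2
position: [0.4102, 0.2939, 0.1239]
ee_rot: [-0.001, 0.082, 0.997, 0.0]
contact_force: [-6.3, -0.8, 5.2]
width: -0.0004
gripper_force: 2.9
```

Request:
drive_tool(
  deltas=[
    {"linear": [1,-0.2,0],"twist": 0,"claw": 0},
    {"linear": [2,-0.3,0],"twist": 0,"claw": 0},
    {"linear": [3,-0.5,0],"twist": 0,"claw": 0},
    {"linear": [4,-0.6,0],"twist": 0,"claw": 0},
    {"linear": [5,-0.8,0],"twist": 0,"claw": 0},
    {"linear": [5,-0.8,0],"twist": 0,"claw": 0},
  ],
)

```text
clock: 8.7
position: [0.4155, 0.2932, 0.1239]
ee_rot: [-0.0, 0.082, 0.997, 0.001]
contact_force: [-4.7, 0.7, 4.2]
width: -0.0001
gripper_force: 2.7
```

Request:
drive_tool(
  deltas=[
    {"linear": [0.8,-0.1,0],"twist": 0,"claw": 0},
    {"linear": [1.6,-0.3,0],"twist": 0,"claw": 0},
    {"linear": [2.4,-0.4,0],"twist": 0,"claw": 0},
    {"linear": [3.2,-0.5,0],"twist": 0,"claw": 0},
    {"linear": [4,-0.6,0],"twist": 0,"claw": 0},
    {"linear": [4,-0.6,0],"twist": 0,"claw": 0},
  ],
)

```text
clock: 9.2
position: [0.4196, 0.2927, 0.1239]
ee_rot: [-0.0, 0.082, 0.997, 0.001]
contact_force: [-5.3, 1.0, 3.5]
width: 0.0001
gripper_force: 2.5
```

Request:
drive_tool(
  deltas=[
    {"linear": [0.6,-0.1,0],"twist": 0,"claw": 0},
    {"linear": [1.2,-0.2,0],"twist": 0,"claw": 0},
    {"linear": [1.8,-0.3,0],"twist": 0,"claw": 0},
    {"linear": [2.4,-0.4,0],"twist": 0,"claw": 0},
    {"linear": [3,-0.5,0],"twist": 0,"claw": 0},
    {"linear": [3,-0.5,0],"twist": 0,"claw": 0},
  ],
)

```text
clock: 9.7
position: [0.4227, 0.2922, 0.1239]
ee_rot: [-0.0, 0.082, 0.997, 0.001]
contact_force: [-4.7, 0.5, 3.6]
width: -0.0003
gripper_force: 2.5
```

Request:
drive_tool(
  deltas=[
    {"linear": [0.6,-0.1,0],"twist": 0,"claw": 0},
    {"linear": [1.2,-0.2,0],"twist": 0,"claw": 0},
    {"linear": [1.8,-0.3,0],"twist": 0,"claw": 0},
    {"linear": [2.4,-0.4,0],"twist": 0,"claw": 0},
    {"linear": [3,-0.5,0],"twist": 0,"claw": 0},
    {"linear": [3,-0.5,0],"twist": 0,"claw": 0},
  ],
)

```text
clock: 10.2
position: [0.4258, 0.2917, 0.1239]
ee_rot: [-0.0, 0.082, 0.997, 0.001]
contact_force: [-5.6, 1.0, 2.3]
width: -0.0001
gripper_force: 2.5
```

Request:
drive_tool(
  deltas=[
    {"linear": [0.6,-0.1,0],"twist": 0,"claw": 0},
    {"linear": [1.2,-0.2,0],"twist": 0,"claw": 0},
    {"linear": [1.8,-0.3,0],"twist": 0,"claw": 0},
    {"linear": [2.4,-0.4,0],"twist": 0,"claw": 0},
    {"linear": [3,-0.5,0],"twist": 0,"claw": 0},
    {"linear": [3,-0.5,0],"twist": 0,"claw": 0},
  ],
)

```text
clock: 10.7
position: [0.4289, 0.2912, 0.1235]
ee_rot: [0.0, 0.082, 0.997, 0.001]
contact_force: [-5.5, 0.7, 3.4]
width: -0.0003
gripper_force: 2.4
```

Request:
drive_tool(
  deltas=[
    {"linear": [0.6,-0.1,0],"twist": 0,"claw": 0},
    {"linear": [1.2,-0.2,0],"twist": 0,"claw": 0},
    {"linear": [1.8,-0.3,0],"twist": 0,"claw": 0},
    {"linear": [2.4,-0.4,0],"twist": 0,"claw": 0},
    {"linear": [3,-0.5,0],"twist": 0,"claw": 0},
    {"linear": [3,-0.5,0],"twist": 0,"claw": 0},
  ],
)

```text
clock: 11.2
position: [0.4319, 0.2904, 0.1226]
ee_rot: [0.0, 0.082, 0.997, 0.0]
contact_force: [-4.8, 1.1, 3.5]
width: 0.0
gripper_force: 2.2
```

Request:
drive_tool(
  deltas=[
    {"linear": [0.6,-0.1,0],"twist": 0,"claw": 0},
    {"linear": [1.2,-0.2,0],"twist": 0,"claw": 0},
    {"linear": [1.8,-0.3,0],"twist": 0,"claw": 0},
    {"linear": [2.4,-0.4,0],"twist": 0,"claw": 0},
    {"linear": [3,-0.5,0],"twist": 0,"claw": 0},
    {"linear": [3,-0.5,0],"twist": 0,"claw": 0},
  ],
)

```text
clock: 11.7
position: [0.4338, 0.29, 0.1226]
ee_rot: [-0.001, 0.082, 0.997, 0.0]
contact_force: [-6.7, 2.2, 4.6]
width: -0.0004
gripper_force: 3.5
```

Request:
drive_tool(
  deltas=[
    {"linear": [0.4,-0.1,0],"twist": 0,"claw": 0},
    {"linear": [0.8,-0.1,0],"twist": 0,"claw": 0},
    {"linear": [1.2,-0.2,0],"twist": 0,"claw": 0},
    {"linear": [1.5,-0.2,0],"twist": 0,"claw": 0},
    {"linear": [1.5,-0.2,0],"twist": 0,"claw": 0},
  ],
)

```text
clock: 12.12
position: [0.4347, 0.2898, 0.1225]
ee_rot: [-0.001, 0.082, 0.997, 0.0]
contact_force: [-7.2, 1.9, 5.8]
width: 0.0002
gripper_force: 3.9
```

Request:
drive_tool(
  deltas=[
    {"linear": [0.3,0,0.7],"twist": 0,"claw": 0},
    {"linear": [0.6,-0.1,1.4],"twist": 0,"claw": 0},
    {"linear": [1,-0.2,2],"twist": 0,"claw": 0},
    {"linear": [1,-0.2,2],"twist": 0,"claw": 0},
  ],
)

```text
clock: 12.45
position: [0.4347, 0.2896, 0.1229]
ee_rot: [-0.003, 0.082, 0.997, -0.0]
contact_force: [-6.9, 3.1, -2.1]
width: -0.0001
gripper_force: 3.7
```

Run:
```python
from h import *
import cv2
s=sensors.get_state(); print(s["position"],s["contact_force"],s["moment"])
im=eyes.get_image("wrist"); t=eyes.get_image("scene")
a=cv2.resize(im[60:384,80:430,::-1],(400,370)); b=cv2.resize(t[180:270,200:290,::-1],(370,370),interpolation=cv2.INTER_CUBIC)
cv2.imwrite("pics/c5.png",np.hstack([a,b]))
```

```text
[0.43470548 0.28957753 0.12292598] [-6.89308708  3.1194371  -2.07573989] [0.57409089 1.18802983 0.01185769]
```

View pics/c5.png

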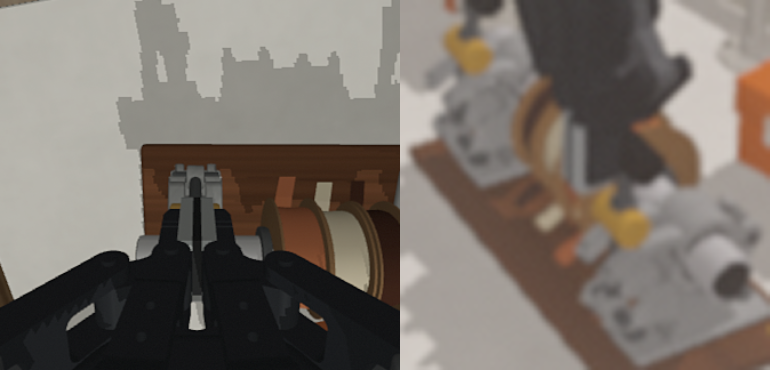

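The nut (yellow) sits over the lug, with the fingers against the handle's outer side. The push is about 7 N and starting to stiffen, so I'll carry on in small steps.

Request:
drive_tool(
  deltas=[
    {"linear": [0.5,-0.1,0],"twist": 0,"claw": 0},
    {"linear": [1,-0.2,-0.2],"twist": 0,"claw": 0},
    {"linear": [1.5,-0.3,-0.3],"twist": 0,"claw": 0},
    {"linear": [1.5,-0.3,-0.3],"twist": 0,"claw": 0},
  ],
)

```text
clock: 12.88
position: [0.4357, 0.2894, 0.1229]
ee_rot: [-0.003, 0.082, 0.997, -0.0]
contact_force: [-8.0, 3.3, -0.1]
width: -0.0002
gripper_force: 4.5
```

Request:
drive_tool(
  deltas=[
    {"linear": [0.5,-0.1,0],"twist": 0,"claw": 0},
    {"linear": [1,-0.2,-0.2],"twist": 0,"claw": 0},
    {"linear": [1.5,-0.3,-0.3],"twist": 0,"claw": 0},
    {"linear": [2,-0.4,-0.3],"twist": 0,"claw": 0},
    {"linear": [2,-0.4,-0.3],"twist": 0,"claw": 0},
  ],
)

```text
clock: 13.3
position: [0.4373, 0.2892, 0.1229]
ee_rot: [-0.004, 0.082, 0.997, -0.0]
contact_force: [-9.8, 3.3, 1.3]
width: -0.0003
gripper_force: 5.1
```

Request:
drive_tool(
  deltas=[
    {"linear": [0.5,-0.1,0.2],"twist": 0,"claw": 0},
    {"linear": [1,-0.2,0.2],"twist": 0,"claw": 0},
    {"linear": [1.5,-0.3,0.2],"twist": 0,"claw": 0},
    {"linear": [2,-0.4,0.2],"twist": 0,"claw": 0},
    {"linear": [2,-0.4,0.2],"twist": 0,"claw": 0},
  ],
)

```text
clock: 13.72
position: [0.4383, 0.289, 0.1228]
ee_rot: [-0.005, 0.082, 0.997, 0.0]
contact_force: [-11.4, 5.6, 2.1]
width: -0.0001
gripper_force: 6.0
```

Request:
drive_tool(
  deltas=[
    {"linear": [0.5,0,0],"twist": 0,"claw": 0},
    {"linear": [1,0,0],"twist": 0,"claw": 0},
    {"linear": [1.5,0,0],"twist": 0,"claw": 0},
    {"linear": [2,0,0],"twist": 0,"claw": 0},
    {"linear": [2,0,0],"twist": 0,"claw": 0},
  ],
)

```text
clock: 14.13
position: [0.4395, 0.2888, 0.1228]
ee_rot: [-0.006, 0.082, 0.997, -0.0]
contact_force: [-12.7, 4.8, 3.4]
width: 0.0002
gripper_force: 6.8
```

Request:
drive_tool(
  deltas=[
    {"linear": [0.5,0,0],"twist": 0,"claw": 0},
    {"linear": [1,0,0],"twist": 0,"claw": 0},
    {"linear": [1.5,-0.1,0],"twist": 0,"claw": 0},
    {"linear": [2,-0.1,0],"twist": 0,"claw": 0},
    {"linear": [2,-0.1,0],"twist": 0,"claw": 0},
  ],
)

```text
clock: 14.55
position: [0.4399, 0.2887, 0.1227]
ee_rot: [-0.007, 0.082, 0.997, -0.0]
contact_force: [-15.6, 5.9, 5.2]
width: 0.0001
gripper_force: 8.4
```

The push has reached about 16 N, inside the right band. I'll back off.

Request:
drive_tool(
  deltas=[
    {"linear": [-5,0.8,0],"twist": 0,"claw": 0},
    {"linear": [-15,2.4,0],"twist": 0,"claw": 0},
    {"linear": [-35,5.6,5],"twist": 0,"claw": 0},
    {"linear": [-60,9.6,25],"twist": 0,"claw": 0},
    {"linear": [-70,40,55],"twist": 0,"claw": 0},
    {"linear": [-70,70,80],"twist": 0,"claw": 0},
    {"linear": [-70,100,90],"twist": 0,"claw": 0},
    {"linear": [-70,100,90],"twist": 0,"claw": 0},
  ],
)

```text
clock: 15.22
position: [0.3801, 0.3947, 0.218]
ee_rot: [0.005, 0.08, 0.997, 0.005]
contact_force: [0.5, 0.3, 0.4]
width: -0.0003
gripper_force: 0.0
```

Run:
```python
from h import *
import cv2
s=sensors.get_state(); print(s["clock"],s["position"],s["contact_force"])
im=eyes.get_image("top"); t=eyes.get_image("scene")
a=cv2.resize(im[185:285,195:325,::-1],(481,370),interpolation=cv2.INTER_CUBIC); b=cv2.resize(t[180:270,200:275,::-1],(308,370),interpolation=cv2.INTER_CUBIC)
cv2.imwrite("pics/c6.png",np.hstack([a,b]))
```

```text
15.2167 [0.38012937 0.3947082  0.21801911] [0.50010814 0.30235135 0.41454521]
```

View pics/c6.png

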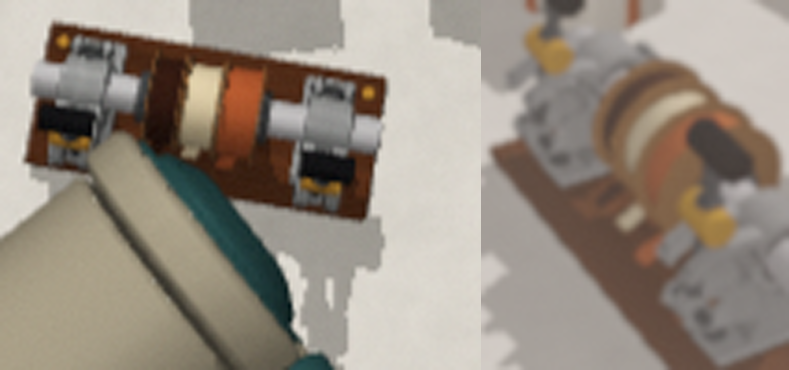

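The open clamp now matches the closed one: cap on the tube, nut on the lug, and the handle leaning in at about (327,165). The arm is clear.

```bash
python3 -c "
from rig import manip; print(manip.sign_off())"
```

```text
the job is handed in; nothing more can be done
None
```

The clamp is closed and tightened with a final push of about 16 N, the bar is still in its saddles, and the job was handed in at about 15 s; I viewed 11 pictures, one over the limit of 10.

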